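Clear the mug off the inspection slide and bring the board to the camera notch

ROBOT

A 7-joint arm with a two-finger parallel gripper is mounted at the origin on a cart in front of the work surface, level with it; the furniture and walls round the work are solid. World frame = base frame: x ahead of the robot, y to its left, z up, the work surface at z = 0. Lengths are in m, angles in rad, forces in N, time in s.
With the tool pointing down it reaches from about 0.4 to 0.875 m from the base axis. Payload 19.3 kg.
Tool frame: the origin (TCP) lies between the finger pads, 19 mm behind the fingertips; this is the grasp point; z points along the fingers, y is the line along which they close (so a half turn about z gives the same grasp; the last joint's range is limited). The gripper opens to 85 mm and grips with 20 to 120 N. Pads are 22 mm wide; open, the fingers measure 114 mm over their backs; the gripper's body (76 mm by 85 mm) begins 54 mm behind the grasp point. The pads swing forward as they close: fully open they stand 13 mm farther back than shut.
Start: joints at [-1.272, 0.521, -0.036, 1.599, 0.021, 1.021, -0.113], TCP at [0.225, 0.583, 0.25] pointing down, gripper open.
Joint ranges: [-2.91, 2.91], [-0.3, 2.13], [-1.5, 1.42], [0.17, 2.43], [-1.26, 4.41], [0.16, 1.93], [-2.52, 2.52]. Speed limits (rad/s): [1.89, 1.89, 2.39, 2.39, 3.01, 3.01, 3.01].

INTERFACE

Orientations are given as [roll, pitch, yaw] about the fixed x, y, z axes, in that order (R = Rz(yaw) Ry(pitch) Rx(roll)).
In Python, from workcell import bot, grab_frame, calibration, job gives the robot as it stands.
- The arm moves only by the shell command python3 -m creep 'ROWS' [FORCE]. ROWS is a JSON list of rows, 1 to 5 of them, each an object with the fields jaw (the finger opening in m), xyz (a list: dx, dy, dz in a scale on which 1.0 is 40 cm), turn_vec (a list: a rotation vector rx, ry, rz in normalised numbers (1 is 2 rad)); a field left out counts as zero (the opening has to be given); each row is the pose to reach, as a shift and turn from the pose commanded when the command began, along the tool's axes at that moment; what a row does not reach only later rows make up. A row lasts 1/8 s, in which the tool goes at most 0.0625 m and 0.188 rad, less where a joint would pass 70% of its speed; a pose out of reach is approached as far as the arm can. The fingers move at their own pace and stop on an object; FORCE is the grip in N (left out, the last holds). Time passes only in rows, so rows that do not move let the fingers close. It prints the time, the measured TCP pose, the force, the opening and the grip force at its end. Shift and turn numbers lie between -1 and 1, and a call with a number outside is refused. Input that does not fit is refused with a message, and nothing moves.
- bot.observe(): the state, without advancing time (a new reading comes with each control period).
- grab_frame(name): name is "scene" or "top"; returns (picture, depth): 480x640x3 uint8, blue, green, red; 480x640 float32, m along the optical axis (not along the pixel's ray), 0 where there is no reading.
- calibration(name): a dict with "vfov" (degrees; the focal length in pixels is half the picture's height over the tangent of half this angle, whatever the lens; pixels are square), "cx", "cy" (the principal point, pixels), "dist_coeffs" ([k1, k2, p1, p2, k3] as OpenCV has them; the pictures are not rectified), "eye" and "attitude" of the camera in the world. Camera axes: x right, y down, z forward; pixel columns grow to the right and rows downward; lengths in m; the calibration is good to about 2 mm. A picture is of the moment at which its call begins. calibration takes no time and is no camera call.
- job.job_done(): hands the job in; it is judged then, once.
The state is a dict: "clock": time; "qpos": joint angles; "qd": joint speeds; "joint_efforts": joint torques, N m; "position": TCP position; "tool_rot": TCP orientation; "force": force on the tool from outside, world axes, zero at the start; "moment": the same for the moment, N m; "grip_width": finger opening in m; "finger_force": force on a finger pad.
Only numpy, scipy, OpenCV 4.12 (cv2) and the standard library are available. Lean on these libraries where they do the work, as an engineer would, in place of code of your own. Each camera call takes 0.05 s, during which the arm holds its last target. There are 200 camera calls.

TASK

Somebody has parked a mug on the board inspection slide, in the way of its carriage: take the mug by its handle, lift it off and set it down gently and upright on the bench beside the slide. Then grip the black knob on the carriage and slide the board towards the camera until the spring ball drops into the notch of the index bar, without running past it. Finish there, still gripping the knob, so that the board stays at the notch while the picture is taken, and do not disturb the other things on the bench.

Things in the scene. Friction and masses are not known exactly. Their poses are not given: they have to be found in the camera images.
- stage: Fixed slide: dark grey base plate flat on the bench, x -105 to +150, y -210 to +210, 12 mm thick. Origin at bench height, z up, x away from the robot at yaw 0, y along the rails. Two rails 8 mm high run along y at x = -55 and +83, with 32 mm high stops at their ends. The camera, a black barrel on a column, stands at the back (x over 80 mm, up to 210 mm high).
- carriage: Blue carriage, slides along stage y only; towards stage -y brings it to the camera. Axes as the stage's, origin at bench height over stage x = 0, mid-length. Plate x -102 to +103, y -40 to +40, 40 to 50 mm above the bench; its green board reaches 66 mm. 0.6 kg, drag 1.5 N. A 10 mm sprung ball under x = -86, y = 0 rides on the index bar; a red pointer on the front edge marks its y.
- knob: Upright round black knob fixed on the carriage at its x = -55, y = 0. Origin: centre of its foot, 50 mm above the bench; 39 mm high. Its head, 20 mm across, reaches from 18 to 36 mm above the origin, over a 16 mm neck. Grip it from above, fingers closing along stage y, TCP about 25 mm above the origin.
- station: Fixed index bar (steel, 14 mm wide, top 30 mm above the bench, along y at x = -86 in front of the front rail) and the camera behind it. Axes as the stage's; origin on the stage's x = 0 at bench height, its y is the notch's y and the camera's. It sits at stage y -80 to -30 mm, differing from start to start.
- notch (a point): Middle of the notch, on the index bar's top face; axes as the stage's. A red line on the bar's front face marks it. The carriage is there when knob has the same y along the stage's y axis. The notch is 3 mm deep with 45 degree flanks; the ball has 1.5 mm free play either way in it, and leaving it takes about 8 N on the knob. Beyond it the carriage runs freely on.
- mug: White mug, 86 mm high, 83 mm across, 0.2 kg, standing on the base plate between the rails in the carriage's way. Origin on the underside, z up; the cup's axis is at y = +16 mm; the handle points to its -y, roughly at the robot, ending at y = -57 mm. Treat the handle as 24 mm wide in x, 10 to 79 mm high, with no hole.
- mug_grip (a point): Point in the mug's handle to pinch, at the mug's x = 0, y = -46 mm, 64 mm above its underside: TCP here, from above, fingers closing along the mug's x.
- tape: Roll of masking tape, 100 mm across, 25 mm high, loose: leave it alone. Origin under its centre.
- flux: Open yellow flux tin, 74 mm across, 26 mm high, loose: leave it alone. Origin under its centre.
- driver: Small red screwdriver, 114 mm long, lying loose: leave it alone. Origin under its middle.
- ipa: White squeeze bottle with a blue needle cap, 41 mm across, 128 mm high, standing loose: leave it alone. Origin under its centre.
Things that resemble listed ones, but are neither listed nor needed, are in the scene too. What is shaped like the mug but blue or purple is not meant.

How it is judged:
By the outcome, as a careful person would: the job done as asked, in the order asked, and still so for the second after the job is handed in, while the arm keeps its last pose, push and grip.
It also fails if it takes over 54 s, if anything falls off the work surface, if the arm or the gripper's body presses on something with over 40 N, if the wrist force passes 120 N, or if a joint passes its speed limit or range.

## Working session

There is one attempt and no reset: what is moved stays moved. The work goes in short steps, Python scripts to look and compute and a shell command to move; the robot and the scene stay as the last step left them, time stands still between calls to the robot, and variables do not carry over. Pictures are saved under pics/ and viewed, at most 14 in all, crops included, and the job is handed in when it is done.

```bash
mkdir -p pics; ls
python3 - <<'E'
from workcell import bot, grab_frame, calibration
import cv2,numpy as np
for n in ("scene","top"):
    p,d=grab_frame(n); cv2.imwrite(f"pics/{n}0.png",p); np.save(f"pics/{n}0.npy",d); print(n,calibration(n))
print(bot.observe())
E
```

```text
pics
scene {'vfov': 50.30052072625075, 'cx': 314.7674005290053, 'cy': 234.16319795991552, 'dist_coeffs': array([0.02845154, 0.        , 0.        , 0.        , 0.        ]), 'eye': array([ 0.03508219, -0.81095769,  0.93553144]), 'attitude': array([-2.32358734e+00, -5.71288835e-04, -5.24770743e-01])}
top {'vfov': 53.20373791040439, 'cx': 313.25534559143057, 'cy': 241.81605077480532, 'dist_coeffs': array([-0.12896241,  0.        ,  0.        ,  0.        ,  0.        ]), 'eye': array([ 0.24053858, -0.0354227 ,  1.23851541]), 'attitude': array([-2.91933952, -0.00415572, -1.49787673])}
{'clock': 0.1, 'qpos': array([-1.27219571,  0.52194075, -0.03632784,  1.5999219 ,  0.0211775 ,
        1.02108595, -0.1128236 ]), 'qd': array([-0.00022406, -0.00181018,  0.00207752, -0.00230011,  0.00018187,
       -0.00045173,  0.00116868]), 'joint_efforts': array([ 4.99269940e-03, -9.28470826e+01,  1.98478751e+00, -3.70529115e+01,
        1.82335905e-02,  5.26856093e-03,  8.34875635e-06]), 'position': array([0.22523808, 0.58271893, 0.24950219]), 'tool_rot': array([-3.14062175e+00,  4.73005342e-05,  2.77274555e+00]), 'force': array([ 0.19610687, -0.07999872, -0.50356952]), 'moment': array([ 0.06570683, -0.03560828,  0.00908071]), 'finger_force': 0.0, 'grip_width': 0.0853512510654513}
```

View pics/scene0.png

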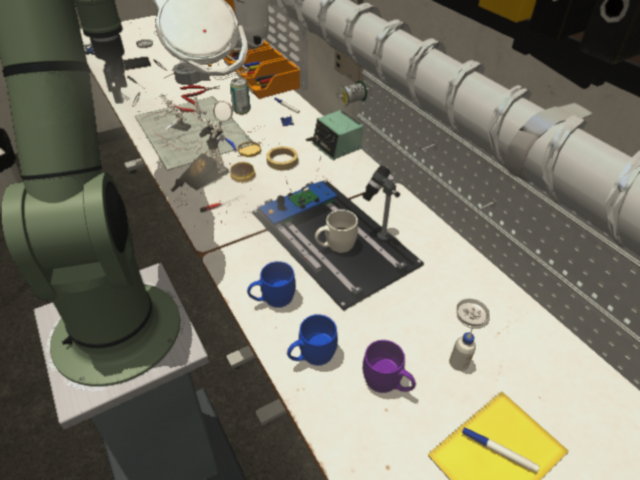

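View pics/top0.png

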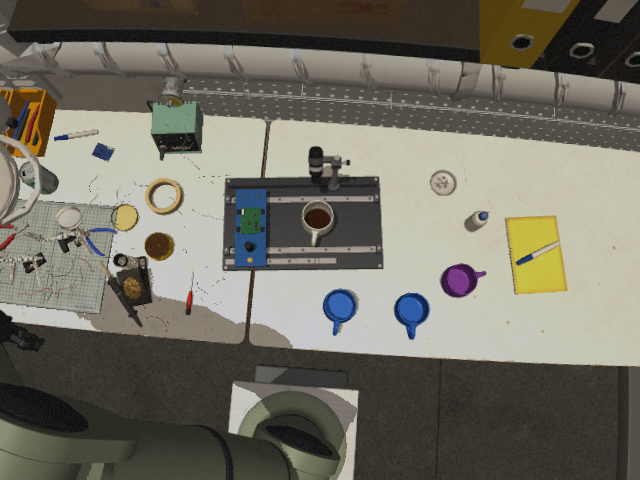

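The white mug is at top px (317,218), handle end (313,240). The blue mugs at (340,305) and (411,310) and the purple one at (460,281) are lookalikes by colour. The carriage is at (250,228) with its knob at about (250,246). I'll confirm this in an enlarged crop.

```bash
cat > h.py <<'E'
import cv2,numpy as np
from scipy.spatial.transform import Rotation as R
from workcell import calibration
def cam(n):
    c=calibration(n); f=240/np.tan(np.radians(c["vfov"]/2))
    K=np.array([[f,0,c["cx"]],[0,f,c["cy"]],[0,0,1]]); return K,c["dist_coeffs"],R.from_euler("xyz",c["attitude"]).as_matrix(),c["eye"]
def at_z(n,uv,z):
    K,D,A,e=cam(n); p=cv2.undistortPoints(np.array(uv,float).reshape(-1,1,2),K,D)[:,0]
    r=np.c_[p,np.ones(len(p))]@A.T; return e+r*((z-e[2])/r[:,2])[:,None]
def by_depth(n,uv,d):
    K,D,A,e=cam(n); p=cv2.undistortPoints(np.array(uv,float).reshape(-1,1,2),K,D)[:,0]
    return e+(np.c_[p,np.ones(len(p))]*np.array([d[int(round(v)),int(round(u))] for u,v in uv])[:,None])@A.T
def proj(n,P):
    K,D,A,e=cam(n); P=(np.array(P,float)-e)@A
    return cv2.projectPoints(P,np.zeros(3),np.zeros(3),K,D)[0][:,0]
E
python3 - <<'E'
import cv2,numpy as np
from h import *
t=cv2.imread("pics/top0.png");s=cv2.imread("pics/scene0.png")
c=t[165:285,215:395]
cv2.imwrite("pics/topc.png",cv2.resize(c,None,fx=4.4,fy=4.4,interpolation=cv2.INTER_CUBIC))
c=s[170:310,245:430]
cv2.imwrite("pics/scenec.png",cv2.resize(c,None,fx=4.2,fy=4.2,interpolation=cv2.INTER_CUBIC))
d=np.load("pics/top0.npy")
print(by_depth("top",[(317,218),(313,240),(250,246),(230,185),(376,185),(376,264),(500,150)],d).round(3))
E
```

```text
[[ 0.576 -0.026  0.036]
 [ 0.504 -0.02   0.091]
 [ 0.478  0.133  0.09 ]
 [ 0.658  0.216  0.012]
 [ 0.688 -0.179  0.01 ]
 [ 0.471 -0.188  0.011]
 [ 0.827 -0.532 -0.   ]]
```

View pics/topc.png

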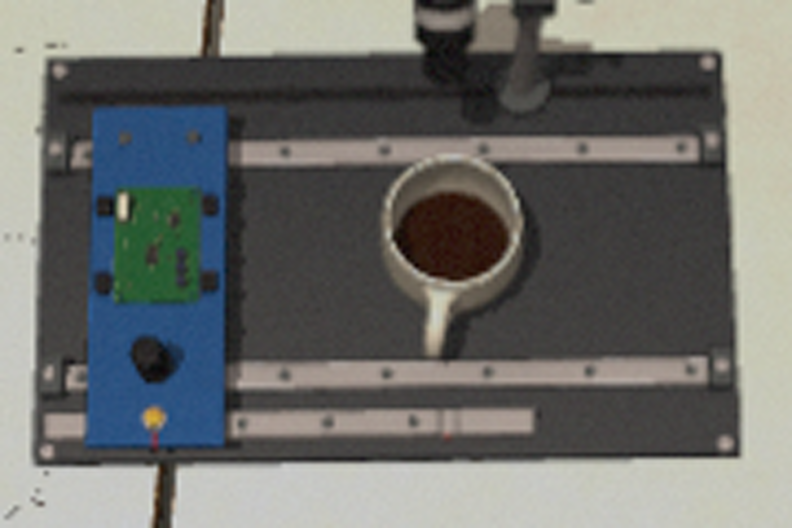

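View pics/scenec.png

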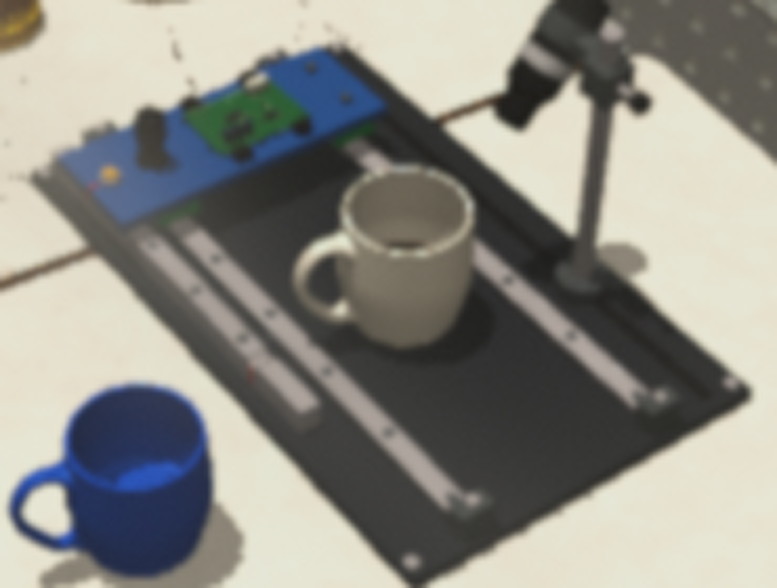

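The crops show the white mug with its handle towards the robot: rim about px (382..523, 153..290) in the top crop, handle end (437,355). The knob head is at (150,352), the ball dimple and red pointer at (153,418/440), and the notch lines at (442..456, 422) with red at (447,434). The blue and purple mugs are off the slide and are not meant.

Run:
```python
import cv2,numpy as np
from h import *
C=lambda L:[((u+.5)/4.4-.5+215,(v+.5)/4.4-.5+165) for u,v in L]
T=lambda L,z:at_z("top",C(L),z)
W=T([(48,58),(720,53),(740,452),(36,460)],.012)[:,:2]
S=np.array([(.15,.21),(.15,-.21),(-.105,-.21),(-.105,.21)])
a=S-S.mean(0);b=W-W.mean(0)
th=np.arctan2((a[:,0]*b[:,1]-a[:,1]*b[:,0]).sum(),(a*b).sum())
Rm=np.array([[np.cos(th),-np.sin(th)],[np.sin(th),np.cos(th)]]);o=W.mean(0)-Rm@S.mean(0)
print("yaw",th,"o",o,"res",(W-(S@Rm.T+o)).round(4).tolist())
st=lambda p:((p[:,:2]-o)@Rm).round(4)
print("rails",st(T([(285,151),(583,142),(285,375),(590,371)],.020)))
print("barline",st(T([(448,421)],.030)),"barends",st(T([(535,420),(43,424)],.030)),"ball",st(T([(153,417)],.05)))
k=T([(149,354)],.089);print("knob",k,st(k),"plate",st(T([(93,108),(228,108),(225,446),(86,445)],.05)))
rim=T([(382,220),(523,220),(453,153),(450,288)],.098);print("rim",rim,st(rim))
h=T([(439,300),(437,350)],.085);print("handle",h,st(h))
# depth-based: mug points and knob
d=np.load("pics/top0.npy")
vv,uu=np.mgrid[195:250,298:340];uv=np.c_[uu.ravel(),vv.ravel()];P=by_depth("top",uv,d)
r=P[(P[:,2]>.09)&(P[:,2]<.11)];x0=r[:,0].max(); 
rr=r[r[:,0]>r[:,0].max()-.07]
(cx,cy),rad=cv2.minEnclosingCircle(rr[:,:2].astype(np.float32));print("rim circ",cx,cy,rad,len(rr),st(np.array([[cx,cy]])))
hd=P[(P[:,2]>.06)&(np.hypot(P[:,0]-cx,P[:,1]-cy)>.046)&(np.hypot(P[:,0]-cx,P[:,1]-cy)<.085)];print("handle mean",hd.mean(0),hd.min(0),hd.max(0),len(hd))
vv,uu=np.mgrid[235:256,240:262];P=by_depth("top",np.c_[uu.ravel(),vv.ravel()],d);q=P[P[:,2]>.078]
print("knob depth",q.mean(0),q.min(0),q.max(0),len(q))
```

```text
yaw 0.0846677457705018 o [0.54751504 0.01077041] res [[-0.0013, -0.0018], [-0.003, 0.0023], [0.0021, 0.0016], [0.0021, -0.0021]]
rails [[ 0.0836  0.0605]
 [ 0.0875 -0.1202]
 [-0.0549  0.0599]
 [-0.0545 -0.1203]]
barline [[-0.0854 -0.0359]] barends [[-0.0854 -0.0866]
 [-0.0848  0.2009]] ball [[-0.085   0.1337]]
knob [[0.48003548 0.13705153 0.089     ]] [[-0.0566  0.1315]] plate [[ 0.1023  0.1731]
 [ 0.1011  0.0926]
 [-0.1023  0.0921]
 [-0.101   0.172 ]]
rim [[ 0.56455861  0.01280745  0.098     ]
 [ 0.57043766 -0.06623291  0.098     ]
 [ 0.60686763 -0.02419324  0.098     ]
 [ 0.52807505 -0.02810438  0.098     ]] [[ 0.0172  0.0006]
 [ 0.0163 -0.0787]
 [ 0.0562 -0.0399]
 [-0.0227 -0.0371]]
handle [[ 0.52394269 -0.0223374   0.085     ]
 [ 0.49509361 -0.02330616  0.085     ]] [[-0.0263 -0.031 ]
 [-0.0551 -0.0295]]
rim circ 0.5679056644439697 -0.027300439774990082 0.0397418737411499 131 [[ 0.0171 -0.0397]]
handle mean [ 0.50769593 -0.0217759   0.08484621] [ 0.49573435 -0.02712377  0.06500204] [ 0.52215472 -0.01576079  0.09381147] 54
knob depth [0.4812829  0.13736903 0.08797568] [0.47292419 0.12806464 0.0811885 ] [0.49117496 0.1464702  0.09311085] 55
```

The stage fits within 3 mm: yaw 0.085, origin (0.5475, 0.0108). The rails, plate, bar end and ball all check out, with the notch at stage y ≈ -0.036, the mug axis at (0.568,-0.027) and the knob at (0.480,0.137). Next come the clearances and the deltas.

```bash
cat >> h.py <<'E'
def delta(p,yaw):
    "shift and turn in tool axes from present pose to TCP p, tool down, yaw"
    from workcell import bot
    s=bot.observe(); A=R.from_euler("xyz",s["tool_rot"]); B=R.from_euler("xyz",[np.pi,0,yaw])
    print("t",round(s["clock"],2),"pos",s["position"].round(4),"rpy",s["tool_rot"].round(4),"F",s["force"].round(1),"w",round(s["grip_width"],4),"d",A.inv().apply(np.array(p)-s["position"]).round(4),"rot",(A.inv()*B).as_rotvec().round(4))
E
python3 - <<'E'
from h import *
d=np.load("pics/top0.npy")
print(at_z("top",[(443,182),(480,220),(411,298),(460,270),(340,305),(420,230)],.06).round(3))
vv,uu=np.mgrid[60:340,90:560];P=by_depth("top",np.c_[uu.ravel(),vv.ravel()],d)
def box(n,x0,x1,y0,y1,z):
    q=P[(P[:,0]>x0)&(P[:,0]<x1)&(P[:,1]>y0)&(P[:,1]<y1)&(P[:,2]>z)&(P[:,2]<.4)];print(n,len(q),q.min(0).round(3) if len(q) else"",q.max(0).round(3) if len(q) else"")
box("place",.48,.66,-.40,-.21,.008)
box("cam",.58,.85,-.15,.15,.12)
box("path",.2,.56,-.05,.64,.12)
delta([.506,-.022,.18],np.pi-.083)
E
```

```text
[[ 0.693 -0.349  0.06 ]
 [ 0.596 -0.448  0.06 ]
 [ 0.382 -0.273  0.06 ]
 [ 0.461 -0.396  0.06 ]
 [ 0.353 -0.098  0.06 ]
 [ 0.558 -0.291  0.06 ]]
place 12 [ 0.508 -0.394  0.008] [ 0.644 -0.224  0.009]
cam 2353 [ 0.637 -0.15   0.121] [0.842 0.15  0.4  ]
path 0  
t 0.1 pos [0.2252 0.5827 0.2495] rpy [-3.1406  0.      2.7727] F [ 0.2 -0.1 -0.5] w 0.0854 d [-0.4799 -0.4628  0.07  ] rot [-1.000e-03 -1.000e-04 -2.858e-01]
```

The rows are not in the units I measure in: shifts go in shares of 40 cm and turns go in shares of 2 rad. I convert before sending: -0.3 m / 0.4 = -0.75, -0.29 m / 0.4 = -0.725, -0.286 rad / 2 = -0.143.

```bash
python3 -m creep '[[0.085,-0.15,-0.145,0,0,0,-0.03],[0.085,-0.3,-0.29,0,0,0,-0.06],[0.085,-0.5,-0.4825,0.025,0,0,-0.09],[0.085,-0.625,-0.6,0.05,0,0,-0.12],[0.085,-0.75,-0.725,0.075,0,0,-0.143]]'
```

```text
refused: ROWS must be a list of objects, one for each row. Nothing was moved.
```

I used the wrong layout. The manual says a list of objects, one for each row; once more.

```bash
python3 -m creep '[{"jaw": 0.085,"xyz": [-0.15,-0.145,0],"turn_vec": [0,0,-0.03]},{"jaw": 0.085,"xyz": [-0.3,-0.29,0],"turn_vec": [0,0,-0.06]},{"jaw": 0.085,"xyz": [-0.5,-0.4825,0.025],"turn_vec": [0,0,-0.09]},{"jaw": 0.085,"xyz": [-0.625,-0.6,0.05],"turn_vec": [0,0,-0.12]},{"jaw": 0.085,"xyz": [-0.75,-0.725,0.075],"turn_vec": [0,0,-0.143]}]'; python3 -c "
from h import *
delta([.506,-.022,.15],np.pi-.083)"
```

```text
clock: 0.72
position: [0.3571, 0.2984, 0.2323]
tool_rot: [3.141, 0.0, 3.061]
force: [1.3, 0.7, -0.3]
grip_width: 0.0853
finger_force: 0.0
t 0.72 pos [0.3571 0.2984 0.2323] rpy [3.1414e+00 3.0000e-04 3.0606e+00] F [ 1.3  0.7 -0.3] w 0.0853 d [-0.1743 -0.3073  0.0823] rot [0.0002 0.0003 0.002 ]
```

Scaled: -0.26 m / 0.4 = -0.65, -0.15 m / 0.4 = -0.375.

```bash
python3 -m creep '[{"jaw": 0.085,"xyz": [-0.375,-0.65,0.075]},{"jaw": 0.085,"xyz": [-0.375,-0.65,0.075]},{"jaw": 0.085,"xyz": [-0.375,-0.65,0.075]},{"jaw": 0.085,"xyz": [-0.375,-0.65,0.075]},{"jaw": 0.085,"xyz": [-0.375,-0.65,0.075]}]';  python3 -c "
from h import *
delta([.506,-.022,.15],np.pi-.083)"
```

```text
clock: 1.35
position: [0.485, 0.0264, 0.2021]
tool_rot: [-3.141, -0.0, 3.058]
force: [-0.3, 1.8, 0.0]
grip_width: 0.0848
finger_force: 0.0
t 1.35 pos [0.485  0.0264 0.2021] rpy [-3.1413e+00 -1.0000e-04  3.0578e+00] F [-0.3  1.8  0. ] w 0.0848 d [-0.0249 -0.0465  0.0521] rot [-0.0003 -0.0001 -0.0008]
```

Scaled: 0.052 m / 0.4 = 0.13, -0.046 m / 0.4 = -0.115.

```bash
python3 -m creep '[{"jaw": 0.085,"xyz": [-0.06,-0.115,0.075]},{"jaw": 0.085,"xyz": [-0.06,-0.115,0.075]},{"jaw": 0.085,"xyz": [-0.06,-0.115,0.13]},{"jaw": 0.085,"xyz": [-0.06,-0.115,0.13]}]';  python3 - <<'E'
from h import *
from workcell import grab_frame
p,d=grab_frame("top"); c=p[165:285,215:395]
cv2.imwrite("pics/topa.png",cv2.resize(c,None,fx=4.4,fy=4.4,interpolation=cv2.INTER_CUBIC))
delta([.506,-.022,.076],np.pi-.083)
E
```

```text
clock: 1.85
position: [0.5037, -0.0186, 0.1496]
tool_rot: [-3.141, -0.002, 3.059]
force: [0.8, -0.4, -0.0]
grip_width: 0.085
finger_force: 0.0
t 1.9 pos [ 0.5042 -0.0186  0.1504] rpy [-3.1415e+00 -1.2000e-03  3.0594e+00] F [-0.  -1.   0.6] w 0.0851 d [-0.0021 -0.0033  0.0744] rot [-0.0001 -0.0012  0.0008]
```

View pics/topa.png

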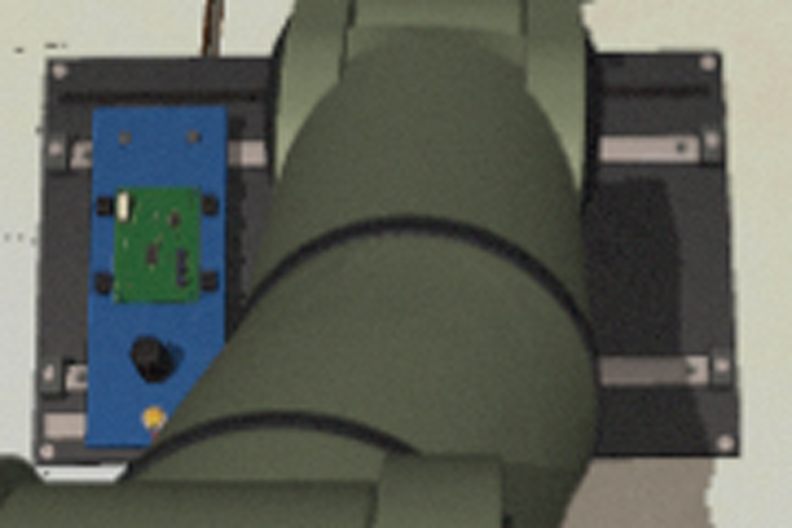

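The arm hides the mug from the top camera, but the measurement agreed in two ways (rim, handle depth), so I'll descend.

Scaled: 0.074 m / 0.4 = 0.185, 0.055 m / 0.4 = 0.1375.

```bash
python3 -m creep '[{"jaw": 0.085,"xyz": [-0.005,-0.0075,0.075]},{"jaw": 0.085,"xyz": [-0.005,-0.0075,0.1375]},{"jaw": 0.085,"xyz": [-0.005,-0.0075,0.185]},{"jaw": 0.085,"xyz": [-0.005,-0.0075,0.185]}]' && python3 -m creep '[{"jaw": 0.0},{"jaw": 0.0},{"jaw": 0.0},{"jaw": 0},{"jaw": 0}]' 40
python3 - <<'E'
from h import *
from workcell import grab_frame
p,d=grab_frame("scene"); c=p[150:350,225:485]
cv2.imwrite("pics/sceneb.png",cv2.resize(c,None,fx=3,fy=3,interpolation=cv2.INTER_CUBIC))
delta([.506,-.022,.2],np.pi-.083)
E
```

```text
clock: 2.4
position: [0.5061, -0.0218, 0.0764]
tool_rot: [-3.141, -0.001, 3.059]
force: [0.1, 0.2, 0.5]
grip_width: 0.0849
finger_force: 0.0
clock: 3.02
position: [0.5063, -0.0222, 0.0767]
tool_rot: [3.142, 0.0, 3.059]
force: [-2.6, 0.7, 6.7]
grip_width: 0.0158
finger_force: 38.2
t 3.08 pos [ 0.5063 -0.0222  0.0767] rpy [ 3.1416 -0.      3.0588] F [-2.   0.   6.7] w 0.0161 d [ 0.0003  0.0002 -0.1233] rot [ 0.     -0.      0.0002]
```

View pics/sceneb.png

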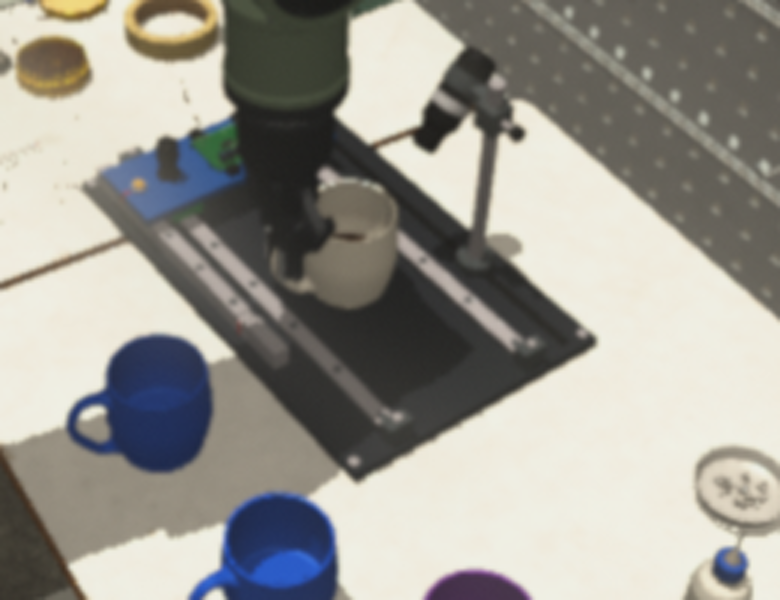

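The mug is gripped at its handle (16 mm opening, 38 N). I'll lift it straight up with a firmer grip.

Scaled: -0.08 m / 0.4 = -0.2, -0.03 m / 0.4 = -0.075.

```bash
python3 -m creep '[{"jaw": 0},{"jaw": 0,"xyz": [0,0,-0.025]},{"jaw": 0,"xyz": [0,0,-0.075]},{"jaw": 0,"xyz": [0,0,-0.1375]},{"jaw": 0,"xyz": [0,0,-0.2]}]' 70 && python3 -m creep '[{"jaw": 0,"xyz": [0,-0.075,0]},{"jaw": 0,"xyz": [0,-0.175,0]},{"jaw": 0,"xyz": [0,-0.275,0]},{"jaw": 0,"xyz": [-0.025,-0.375,0]},{"jaw": 0,"xyz": [-0.05,-0.475,0]}]' && python3 -m creep '[{"jaw": 0,"xyz": [-0.015,-0.1,0]},{"jaw": 0,"xyz": [-0.03,-0.1625,0]},{"jaw": 0,"xyz": [-0.035,-0.19,0]},{"jaw": 0,"xyz": [-0.035,-0.19,0]}]'
python3 - <<'E'
from h import *
from workcell import grab_frame
p,d=grab_frame("scene"); c=p[200:400,300:560]
cv2.imwrite("pics/scenel.png",cv2.resize(c,None,fx=3,fy=3,interpolation=cv2.INTER_CUBIC))
delta([.518,-.29,.068],np.pi-.083)
E
```

```text
clock: 3.7
position: [0.5062, -0.0223, 0.1576]
tool_rot: [-3.142, -0.0, 3.059]
force: [-0.2, 0.1, -1.7]
grip_width: 0.0147
finger_force: 66.7
clock: 4.32
position: [0.5106, -0.2146, 0.157]
tool_rot: [-3.142, 0.0, 3.059]
force: [1.0, 1.5, -1.3]
grip_width: 0.0147
finger_force: 66.8
clock: 4.82
position: [0.5181, -0.29, 0.1565]
tool_rot: [3.141, -0.0, 3.058]
force: [-0.1, 0.1, -1.6]
grip_width: 0.0146
finger_force: 66.7
t 4.88 pos [ 0.5182 -0.2892  0.1564] rpy [ 3.1411e+00 -3.0000e-04  3.0592e+00] F [ 0.4  0.6 -1.2] w 0.0147 d [ 0.0001 -0.0009  0.0884] rot [ 0.0005 -0.0003  0.0006]
```

View pics/scenel.png

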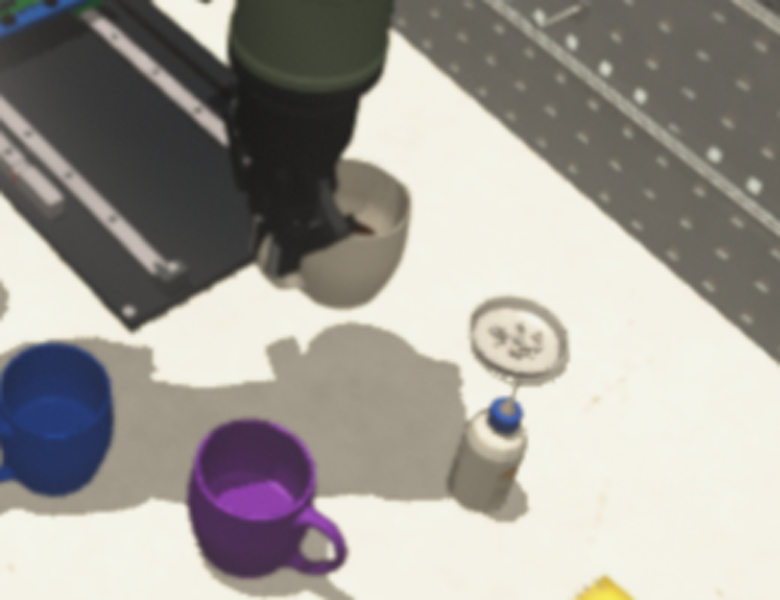

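The mug hangs from the gripper clear of the slide, at crop (370,230), with free bench beneath it. I'll check its tilt from depth before lowering.

Run:
```python
from h import *
from workcell import grab_frame
p,d=grab_frame("scene")
vv,uu=np.mgrid[250:310,395:445];P=by_depth("scene",np.c_[uu.ravel(),vv.ravel()],d)
g=p[250:310,395:445].reshape(-1,3).astype(int)
m=(P[:,2]>.06)&(P[:,2]<.2)&(P[:,0]>.535)&(np.ptp(g,axis=1)<45)&(g.min(1)>50)
Q=P[m];print(len(Q),Q.min(0).round(3),Q.max(0).round(3))
# highest points per x-bin = rim height; outer wall lowest
for x in np.arange(.54,.63,.01):
    q=Q[abs(Q[:,0]-x)<.005]
    if len(q): print(round(x,3),len(q),np.sort(q[:,2])[-3:].round(3),q[:,2].min().round(3),q[np.argmax(q[:,2])].round(3))
```

```text
1173 [ 0.535 -0.335  0.093] [ 0.617 -0.256  0.178]
0.54 162 [0.161 0.161 0.162] 0.098 [ 0.545 -0.314  0.162]
0.55 164 [0.173 0.175 0.175] 0.093 [ 0.553 -0.32   0.175]
0.56 130 [0.176 0.176 0.178] 0.095 [ 0.556 -0.325  0.178]
0.57 105 [0.175 0.176 0.176] 0.093 [ 0.568 -0.329  0.176]
0.58 69 [0.174 0.175 0.177] 0.098 [ 0.577 -0.33   0.177]
0.59 67 [0.175 0.175 0.175] 0.107 [ 0.592 -0.328  0.175]
0.6 136 [0.174 0.174 0.176] 0.115 [ 0.599 -0.264  0.176]
0.61 313 [0.176 0.176 0.176] 0.112 [ 0.606 -0.272  0.176]
0.62 27 [0.168 0.173 0.173] 0.133 [ 0.616 -0.29   0.173]
```

It's level, with the rim at 0.176 and the base about 0.091 up. I'll lower it to just above the bench, then touch down slowly.

Scaled: 0.086 m / 0.4 = 0.215, 0.08 m / 0.4 = 0.2.

```bash
python3 -m creep '[{"jaw": 0,"xyz": [0,0,0.075]},{"jaw": 0,"xyz": [0,0,0.15]},{"jaw": 0,"xyz": [0,0,0.2]},{"jaw": 0,"xyz": [0,0,0.215]},{"jaw": 0,"xyz": [0,0,0.215]}]' && python3 -m creep '[{"jaw": 0,"xyz": [0,0,0.0038]},{"jaw": 0,"xyz": [0,0,0.0075]},{"jaw": 0,"xyz": [0,0,0.0113]},{"jaw": 0,"xyz": [0,0,0.0113]}]'
```

```text
clock: 5.55
position: [0.5185, -0.2895, 0.0707]
tool_rot: [3.141, 0.0, 3.059]
force: [0.1, -0.5, -1.6]
grip_width: 0.015
finger_force: 66.7
clock: 6.05
position: [0.5182, -0.2902, 0.066]
tool_rot: [-3.142, 0.0, 3.059]
force: [-0.0, 0.2, -0.6]
grip_width: 0.0149
finger_force: 67.2
```

Scaled: 0.0016 m / 0.4 = 0.004, 0.0008 m / 0.4 = 0.002.

```bash
python3 -m creep '[{"jaw": 0,"xyz": [0,0,0.002]},{"jaw": 0,"xyz": [0,0,0.004]},{"jaw": 0,"xyz": [0,0,0.004]}]'
```

```text
clock: 6.42
position: [0.518, -0.2903, 0.0649]
tool_rot: [-3.142, -0.0, 3.058]
force: [-5.1, 2.7, 12.8]
grip_width: 0.0145
finger_force: 69.3
```

Contact made. Now I'll open slowly and retreat straight up.

Scaled: -0.0006 m / 0.4 = -0.0015.

```bash
python3 -m creep '[{"jaw": 0.02,"xyz": [0,0,-0.0015]},{"jaw": 0.03,"xyz": [0,0,-0.0015]},{"jaw": 0.05,"xyz": [0,0,-0.0015]},{"jaw": 0.06,"xyz": [0,0,-0.0015]},{"jaw": 0.06,"xyz": [0,0,-0.0015]}]' 20 && python3 -m creep '[{"jaw": 0.06,"xyz": [0,0,-0.05]},{"jaw": 0.06,"xyz": [0,0,-0.15]},{"jaw": 0.06,"xyz": [0,0,-0.3]},{"jaw": 0.06,"xyz": [0,0,-0.325]}]'
python3 - <<'E'
from h import *
from workcell import grab_frame
p,d=grab_frame("scene"); c=p[150:350,250:510]
cv2.imwrite("pics/scenem.png",cv2.resize(c,None,fx=3,fy=3,interpolation=cv2.INTER_CUBIC))
delta([.481,.137,.195],np.pi+.085)
E
```

```text
clock: 7.05
position: [0.5182, -0.2901, 0.0649]
tool_rot: [3.142, -0.0, 3.059]
force: [-0.5, 0.5, -0.6]
grip_width: 0.0599
finger_force: 0.0
clock: 7.55
position: [0.5196, -0.291, 0.2002]
tool_rot: [-3.139, 0.006, 3.058]
force: [0.1, -0.4, -0.9]
grip_width: 0.0602
finger_force: 0.0
t 7.6 pos [ 0.5194 -0.2908  0.1994] rpy [-3.1398  0.0052  3.0586] F [0.2 0.4 1.2] w 0.0598 d [0.0737 0.4231 0.0033] rot [-0.0022  0.0051 -0.168 ]
```

View pics/scenem.png

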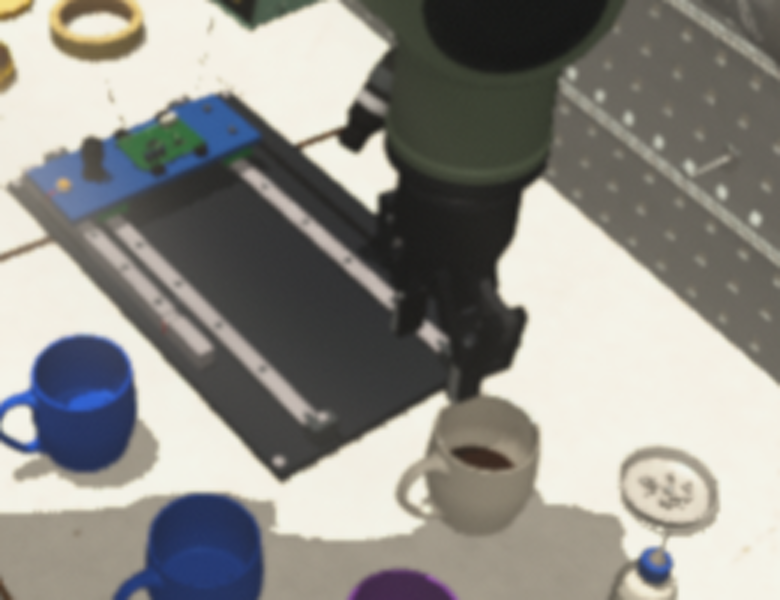

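The mug stands upright on the bench beside the slide, at crop (480,465). Next, move over to the knob.

Scaled: 0.29 m / 0.4 = 0.725, 0.06 m / 0.4 = 0.15, -0.168 rad / 2 = -0.084.

```bash
python3 -m creep '[{"jaw": 0.06,"xyz": [0.0625,0.1375,0],"turn_vec": [0,0,-0.02]},{"jaw": 0.06,"xyz": [0.1,0.275,0],"turn_vec": [0,0,-0.04]},{"jaw": 0.06,"xyz": [0.125,0.425,0],"turn_vec": [0,0,-0.06]},{"jaw": 0.06,"xyz": [0.15,0.575,0],"turn_vec": [0,0,-0.084]},{"jaw": 0.06,"xyz": [0.175,0.725,0],"turn_vec": [0,0,-0.084]}]' && python3 -m creep '[{"jaw": 0.06,"xyz": [0,0.1375,0]},{"jaw": 0.06,"xyz": [-0.025,0.25,0]},{"jaw": 0.06,"xyz": [-0.0475,0.325,0]},{"jaw": 0.06,"xyz": [-0.0475,0.325,0.025]}]'
python3 - <<'E'
from h import *
delta([.481,.137,.075],np.pi+.085)
E
```

```text
clock: 8.22
position: [0.4717, 0.0064, 0.1949]
tool_rot: [-3.142, -0.0, -3.056]
force: [2.2, 0.7, 0.5]
grip_width: 0.0601
finger_force: 0.0
clock: 8.72
position: [0.4804, 0.1382, 0.1848]
tool_rot: [3.141, 0.001, -3.053]
force: [0.5, -0.9, -0.2]
grip_width: 0.0602
finger_force: 0.0
t 8.72 pos [0.4804 0.1382 0.1848] rpy [ 3.1408e+00  6.0000e-04 -3.0530e+00] F [ 0.5 -0.9 -0.2] w 0.0602 d [-0.0005 -0.0013  0.1098] rot [0.0008 0.0006 0.0036]
```

Scaled: 0.11 m / 0.4 = 0.275, 0.1 m / 0.4 = 0.25, 0.003 rad / 2 = 0.0015.

```bash
python3 -m creep '[{"jaw": 0.06,"xyz": [0,-0.0025,0.1],"turn_vec": [0,0,0.0015]},{"jaw": 0.06,"xyz": [0,-0.0025,0.1875],"turn_vec": [0,0,0.0015]},{"jaw": 0.06,"xyz": [0,-0.0025,0.25],"turn_vec": [0,0,0.0015]},{"jaw": 0.06,"xyz": [0,-0.0025,0.275],"turn_vec": [0,0,0.0015]},{"jaw": 0.06,"xyz": [0,-0.0025,0.275],"turn_vec": [0,0,0.0015]}]' && python3 -m creep '[{"jaw": 0.03},{"jaw": 0.01},{"jaw": 0},{"jaw": 0},{"jaw": 0}]' 40
python3 - <<'E'
from h import *
from workcell import grab_frame
p,d=grab_frame("scene"); c=p[150:350,225:485]
cv2.imwrite("pics/scenek.png",cv2.resize(c,None,fx=3,fy=3,interpolation=cv2.INTER_CUBIC))
t,d=grab_frame("top");cv2.imwrite("pics/topk.png",t)
delta([.481,.137,.075],np.pi+.085)
E
```

```text
clock: 9.35
position: [0.4802, 0.1343, 0.0747]
tool_rot: [-3.141, -0.001, -3.06]
force: [-0.6, 0.8, 0.9]
grip_width: 0.0602
finger_force: 0.0
clock: 9.98
position: [0.4809, 0.1353, 0.0759]
tool_rot: [3.141, 0.002, -3.059]
force: [-2.4, 2.7, 12.0]
grip_width: 0.0186
finger_force: 38.6
t 10.07 pos [0.4809 0.1354 0.0758] rpy [ 3.1408e+00  1.6000e-03 -3.0591e+00] F [-2.1  2.2 10.8] w 0.0187 d [-0.0002  0.0016  0.0009] rot [ 0.0007  0.0016 -0.0025]
```

View pics/scenek.png

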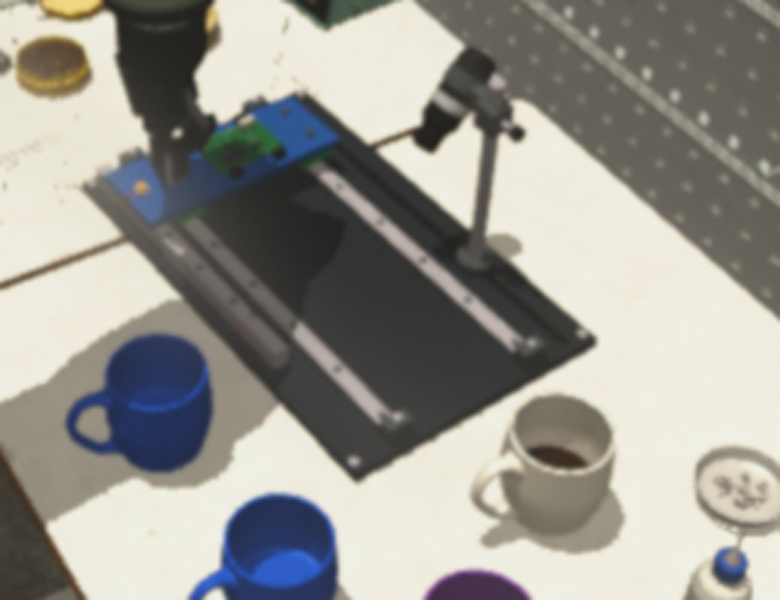

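The knob is gripped, with the TCP at stage y ≈ +0.130 and the notch estimated at ≈ -0.036, so about 166 mm to go. First a coarse 140 mm, watching the forces.

Scaled: -0.05 m / 0.4 = -0.125, -0.03 m / 0.4 = -0.075.

```bash
python3 -m creep '[{"jaw": 0,"xyz": [0,-0.0125,-0.0025]},{"jaw": 0,"xyz": [0,-0.0375,-0.0025]},{"jaw": 0,"xyz": [0,-0.075,-0.0025]},{"jaw": 0,"xyz": [0,-0.1125,-0.0025]},{"jaw": 0,"xyz": [0,-0.125,-0.0025]}]' 60 && python3 -m creep '[{"jaw": 0,"xyz": [0,-0.05,0]},{"jaw": 0,"xyz": [0,-0.1,0]},{"jaw": 0,"xyz": [0,-0.15,0]},{"jaw": 0,"xyz": [0,-0.2,0]},{"jaw": 0,"xyz": [0,-0.225,0]}]'
python3 - <<'E'
from h import *
from workcell import grab_frame
p,d=grab_frame("scene");cv2.imwrite("pics/scenen.png",p); c=p[200:300,270:400]
cv2.imwrite("pics/scenenc.png",cv2.resize(c,None,fx=6,fy=6,interpolation=cv2.INTER_CUBIC))
delta([.481,.137,.075],np.pi+.085)
E
```

```text
clock: 10.7
position: [0.4852, 0.0846, 0.0761]
tool_rot: [3.141, 0.002, -3.06]
force: [4.4, 4.3, -11.4]
grip_width: 0.018
finger_force: 60.7
clock: 11.32
position: [0.4929, -0.005, 0.0761]
tool_rot: [3.141, 0.002, -3.06]
force: [7.1, 5.8, -12.2]
grip_width: 0.0179
finger_force: 60.6
t 11.38 pos [ 0.493  -0.0062  0.0761] rpy [-3.1414e+00  2.2000e-03 -3.0606e+00] F [  7.8  -2.4 -13. ] w 0.0178 d [0.0004 0.1437 0.0011] rot [-0.0002  0.0022 -0.004 ]
```

View pics/scenenc.png

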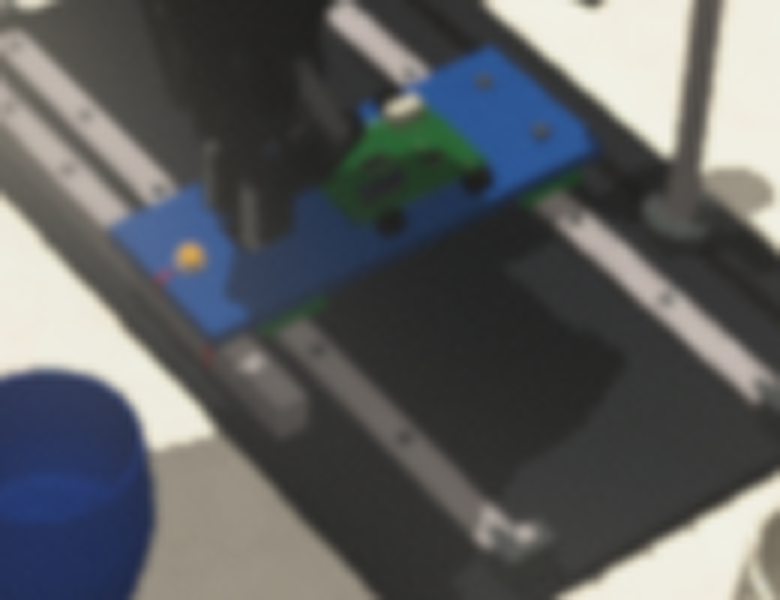

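The red pointer is at crop (163,275) and the notch's red line at (207,350). I'll compute the remaining distance from the scene camera.

Run:
```python
from h import *
c=lambda u,v:((u+.5)/6-.5+270,(v+.5)/6-.5+200)
a=at_z("scene",[c(163,275),c(190,256)],.047);b=at_z("scene",[c(207,350)],.025)
th=.085;y=lambda P:(P[:,:2]-[.5475,.0108])@[-np.sin(th),np.cos(th)];x=lambda P:(P[:,:2]-[.5475,.0108])@[np.cos(th),np.sin(th)]
print("pointer,ball y",y(a),x(a),"line",y(b),x(b),"tcp",y(np.array([[.493,-.0062]])))
```

```text
pointer,ball y [-0.0059674  -0.00296332] [-0.09687524 -0.08140951] line [-0.03433386] [-0.09443285] tcp [-0.0123117]
```

Remaining is about 24 mm from the top camera and 28 mm from the scene camera. I'll advance 15 mm, relieving the side and vertical preload, then creep by 1 mm while watching the force.

Scaled: -0.015 m / 0.4 = -0.0375, -0.012 m / 0.4 = -0.03.

```bash
python3 -m creep '[{"jaw": 0,"xyz": [-0.0013,-0.01,0.0013]},{"jaw": 0,"xyz": [-0.0013,-0.02,0.0013]},{"jaw": 0,"xyz": [-0.0013,-0.03,0.0013]},{"jaw": 0,"xyz": [-0.0013,-0.0375,0.0013]},{"jaw": 0,"xyz": [-0.0013,-0.0375,0.0013]}]'; for i in 1 2 3; do python3 -m creep '[{"jaw": 0,"xyz": [0,-0.0013,0]},{"jaw": 0,"xyz": [0,-0.0025,0]}]' | sed -n '1,2p;4p' ; done
```

```text
clock: 12.0
position: [0.4942, -0.02, 0.076]
tool_rot: [-3.141, 0.001, -3.06]
force: [1.3, -1.2, 5.4]
grip_width: 0.018
finger_force: 62.4
clock: 12.25
position: [0.4943, -0.0204, 0.076]
force: [1.0, 3.0, 6.6]
clock: 12.5
position: [0.4943, -0.0215, 0.076]
force: [1.1, 1.0, 6.4]
clock: 12.75
position: [0.4945, -0.0227, 0.076]
force: [1.8, -0.7, 7.7]
```

```bash
for i in 1 2 3; do python3 -m creep '[{"jaw": 0,"xyz": [0,-0.0013,0]},{"jaw": 0,"xyz": [0,-0.0025,0]},{"jaw": 0,"xyz": [0,-0.0025,0]}]' | sed -n '1,2p;4p' ; done
```

```text
clock: 13.12
position: [0.4946, -0.0241, 0.076]
force: [2.0, -3.7, 5.1]
clock: 13.5
position: [0.4947, -0.0253, 0.076]
force: [2.0, -3.7, 4.6]
clock: 13.88
position: [0.4948, -0.026, 0.076]
force: [1.9, -0.9, 6.8]
```

Negative y-force (the ball pulling the carriage in) started at y ≈ -0.024 and has now relaxed, so the ball has dropped. I'll find the middle of the free play with small steps.

Scaled: -0.0005 m / 0.4 = -0.0013.

```bash
for i in 1 2; do python3 -m creep '[{"jaw": 0,"xyz": [0,-0.0013,0]},{"jaw": 0,"xyz": [0,-0.0013,0]},{"jaw": 0,"xyz": [0,-0.0013,0]}]' | sed -n '1,2p;4p' ; done
```

```text
clock: 14.25
position: [0.4948, -0.0262, 0.076]
force: [1.9, -0.3, 7.5]
clock: 14.62
position: [0.4948, -0.0266, 0.076]
force: [1.5, 0.0, 7.0]
```

Scaled: -0.0005 m / 0.4 = -0.0013.

```bash
for i in 1 2 3 4; do python3 -m creep '[{"jaw": 0,"xyz": [0,-0.0013,0]},{"jaw": 0,"xyz": [0,-0.0013,0]},{"jaw": 0,"xyz": [0,-0.0013,0]}]' | sed -n '1,2p;4p' ; done
```

```text
clock: 15.0
position: [0.4948, -0.027, 0.076]
force: [1.1, 1.3, 6.7]
clock: 15.38
position: [0.4949, -0.0275, 0.076]
force: [1.8, 0.6, 5.8]
clock: 15.75
position: [0.4949, -0.028, 0.076]
force: [1.1, 2.4, 7.4]
clock: 16.12
position: [0.4949, -0.0285, 0.076]
force: [2.0, 1.1, 7.0]
```

Scaled: -0.0005 m / 0.4 = -0.0013.

```bash
for i in 1 2; do python3 -m creep '[{"jaw": 0,"xyz": [0,-0.0013,0]},{"jaw": 0,"xyz": [0,-0.0013,0]},{"jaw": 0,"xyz": [0,-0.0013,0]}]' | sed -n '1,2p;4p' ; done
```

```text
clock: 16.5
position: [0.495, -0.029, 0.076]
force: [1.1, 1.4, 5.8]
clock: 16.88
position: [0.495, -0.0293, 0.076]
force: [2.0, 2.7, 7.2]
```

Scaled: -0.0004 m / 0.4 = -0.001.

```bash
python3 -m creep '[{"jaw": 0,"xyz": [0,-0.001,0]},{"jaw": 0,"xyz": [0,-0.001,0]},{"jaw": 0,"xyz": [0,-0.001,0]}]' | sed -n '1,2p;4p'
```

```text
clock: 17.25
position: [0.4951, -0.0295, 0.076]
force: [1.2, 4.0, 6.2]
```

The far flank is felt at y ≈ -0.0293, with the force rising to 4 N, so the free play runs from -0.026 to -0.029. I'll back up to its middle, ≈ -0.0277.

Scaled: 0.002 m / 0.4 = 0.005, 0.001 m / 0.4 = 0.0025.

```bash
python3 -m creep '[{"jaw": 0,"xyz": [0,0.0025,0]},{"jaw": 0,"xyz": [0,0.005,0]},{"jaw": 0,"xyz": [0,0.005,0]},{"jaw": 0,"xyz": [0,0.005,0]}]' | sed -n '1,2p;4p'
python3 - <<'E'
from h import *
from workcell import grab_frame
p,d=grab_frame("scene"); c=p[200:300,270:400]
cv2.imwrite("pics/scenez.png",cv2.resize(c,None,fx=6,fy=6,interpolation=cv2.INTER_CUBIC))
delta([.481,.137,.075],np.pi+.085)
E
```

```text
clock: 17.75
position: [0.4949, -0.0281, 0.076]
force: [1.5, -0.4, 6.1]
t 17.8 pos [ 0.4949 -0.0282  0.076 ] rpy [-3.1413e+00  1.4000e-03 -3.0595e+00] F [ 1.1 -0.3  6.2] w 0.0179 d [0.0003 0.1658 0.0009] rot [-0.0003  0.0014 -0.0029]
```

View pics/scenez.png

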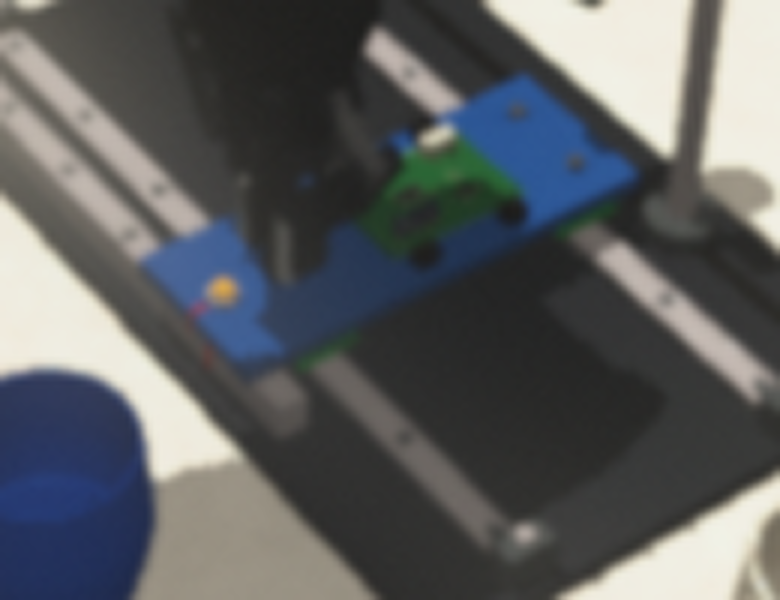

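Run:
```python
from h import *
c=lambda u,v:((u+.5)/6-.5+270,(v+.5)/6-.5+200)
a=at_z("scene",[c(197,310),c(222,292)],.05);b=at_z("scene",[c(206,355)],.026)
th=.085
for P in(a,b):Q=(P[:,:2]-[.5475,.0108]);print(Q@[np.cos(th),np.sin(th)],Q@[-np.sin(th),np.cos(th)])
```

```text
[-0.09838787 -0.08415717] [-0.03351583 -0.03073054]
[-0.09691467] [-0.03729281]
```

Vision leaves 2–4 mm of doubt. I'll probe backwards for the near flank: about -4 N or more there proves the ball is in the notch, while on flat bar it would only be drag.

The rows are not in the units I measure in: shifts go in shares of 40 cm and turns go in shares of 2 rad. I convert before sending: 0.0005 m / 0.4 = 0.0013.

```bash
for i in 1 2 3 4 5; do python3 -m creep '[{"jaw": 0,"xyz": [0,0.0013,0]},{"jaw": 0,"xyz": [0,0.0013,0]},{"jaw": 0,"xyz": [0,0.0013,0]}]' | sed -n '1,2p;4p' ; done
```

```text
clock: 18.18
position: [0.4949, -0.0278, 0.076]
force: [2.0, -1.2, 6.5]
clock: 18.55
position: [0.4949, -0.0273, 0.076]
force: [2.4, -2.1, 6.0]
clock: 18.92
position: [0.4948, -0.0268, 0.076]
force: [2.3, -1.9, 5.7]
clock: 19.3
position: [0.4948, -0.0264, 0.076]
force: [2.4, -1.1, 6.1]
clock: 19.68
position: [0.4948, -0.0261, 0.076]
force: [2.4, -3.4, 4.9]
```

Scaled: 0.0005 m / 0.4 = 0.0013.

```bash
for i in 1 2; do python3 -m creep '[{"jaw": 0,"xyz": [0,0.0013,0]},{"jaw": 0,"xyz": [0,0.0013,0]},{"jaw": 0,"xyz": [0,0.0013,0]}]' | sed -n '1,2p;4p' ; done
```

```text
clock: 20.05
position: [0.4947, -0.0259, 0.076]
force: [3.1, -5.3, 6.0]
clock: 20.42
position: [0.4947, -0.0256, 0.076]
force: [2.9, -6.5, 4.6]
```

Both flanks are confirmed (-6.5 N here, +4 N at the far side): the ball is in the notch, with its middle at y ≈ -0.0277. I'll return there.

Scaled: -0.003 m / 0.4 = -0.0075, -0.001 m / 0.4 = -0.0025.

```bash
python3 -m creep '[{"jaw": 0,"xyz": [0,-0.0025,0]},{"jaw": 0,"xyz": [0,-0.005,0]},{"jaw": 0,"xyz": [0,-0.0075,0]},{"jaw": 0,"xyz": [0,-0.0075,0]}]'
python3 - <<'E'
from workcell import grab_frame,bot
import cv2
p,d=grab_frame("scene"); cv2.imwrite("pics/fin.png",p)
s=bot.observe();print(s["position"],s["force"])
E
```

```text
clock: 20.92
position: [0.4948, -0.0275, 0.076]
tool_rot: [-3.141, 0.001, -3.059]
force: [1.9, 1.3, 5.9]
grip_width: 0.018
finger_force: 62.4
[ 0.49491117 -0.02751154  0.07601762] [1.3740036  0.53671077 6.43123407]
```

View pics/fin.png

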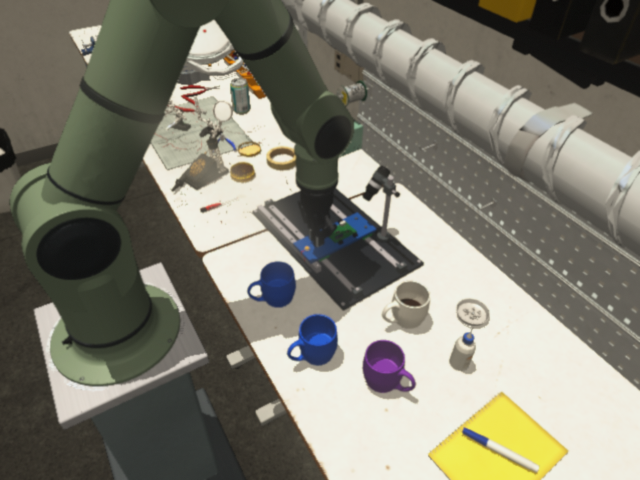

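The mug (408,303) stands upright beside the slide, the carriage is under the camera in the notch with the knob still gripped, and the other things are where they were.

```bash
python3 -c "
from workcell import job
print(job.job_done())"
```

```text
the job is handed in; nothing more can be done
None
```

The job is handed in: the mug stands upright on the bench beside the slide, and the carriage sits in the notch with the knob still gripped, both notch flanks having been felt by force (handed in at about 21 s of the 54 s).

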